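# Press the loose cell home in its spring holder

### The job

Two battery holders are screwed to the bench; in one the cell is properly in, in the other it only leans in the bay with its plus end propped up on the end wall. Push that cell along its bay until its flat end bears on the spring contact, then press its nub end down until the nub is caught under the lip and the cell stays level in the bay by itself. Leave the other cell seated as it is.

Things in the scene. Friction and masses are not known exactly. Their poses are not given: they have to be found in the camera images.
- loose_cell: Cylinder cell along its own x axis: grey body 32 mm in diameter, 88 long; metal nub 10 in diameter, 3 long on its plus (+x) end; 0.2 kg. Origin: middle of the body, on its axis. Starts in holder_a tilted 0.44 rad, minus end down on the bay floor some 11 mm short of the spring contact, nub end propped on the end wall. Seated: axis level at z = 24 mm, top at 40, middle over holder_a's origin.
- loose_cell_plus (a point): Middle of the nub's outer face, 47 mm from the loose cell's origin. At the start the underside of the cell lies on the inner edge of the end wall's top and the nub end reaches 8 mm past it, so pressing down does nothing yet. With the cell pushed against the spring contact, the lower edge of this end lies on the bevel and stays there; then 5 to 18 N down on the cell near this end seats it.
- loose_cell_minus (a point): Middle of the flat minus end of the loose cell, 44 mm from the cell's origin
- holder_a: Holder with the loose cell: black plastic, fixed, 156 x 58 mm, from x = -87 to +69. Origin on the table under the middle of the bay; x runs along the bay from spring contact (-x end) to end wall with lip (+x end), z up. Bay floor z = 8 mm; two side rails 35 apart inside, tops z = 26, from x = -38 to +36; spring housing x = -78 to -60, top z = 34.
- holder_a_lip (a point): Point on holder_a 44 mm along its x, 41 mm up: above the lip's inner edge. The end wall is 36 mm wide with a flat top at z = 41.5 from x = 50 to 64; from its inner edge a bright steel bevel falls to x = 44, z = 32.5. The bevel is the top of the lip (underside z = 30.5) under which the nub of a seated cell is caught.
- holder_a_contact (a joint): Travel of holder_a's spring contact along the holder's -x, in m: 0 free (tip, a disc 9 mm in diameter, at x = -42 mm, z = 24 mm in the holder), about 0.002 with a seated cell, at most 0.014. It takes 1.5 N to start it and 0.5 N more for each mm.
- holder_b: The other holder, the same in every measure as holder_a, with a cell seated in it. Either holder may stand on the left.
- seated_cell: A cell like the loose one, same origin and axes, seated in holder_b with its nub under the lip; it must stay so.

How it is judged:
By the outcome, as a careful person would: the job done as asked, in the order asked, and still so for the second after the job is handed in, with the robot touching nothing.
It also fails if it takes over 35 s, if anything falls off the work surface, if the arm or the gripper's body presses on something with over 40 N, if the wrist force passes 120 N, or if a joint passes its speed limit or range.

### The arm

A 6-joint arm with a two-finger parallel gripper is mounted at the origin on a cart in front of the work surface, level with it; the furniture and walls round the work are solid. World frame = base frame: x ahead of the robot, y to its left, z up, the work surface at z = 0. Lengths are in m, angles in rad, forces in N, time in s.
With the tool pointing down it reaches from about 0.425 to 0.95 m from the base axis. Payload 3.5 kg.
Tool frame: the origin (TCP) lies at the very end of the fingers, on their centre line; the grasp point (between the pads) lies 19 mm behind it (ctrl.grip_point_offset is the distance from the TCP to the grasp point, in m); z points along the fingers, y is the line along which they close (so a half turn about z gives the same grasp; the last joint's range is limited). The gripper opens to 85 mm and grips with 20 to 120 N. Pads are 22 mm wide; open, the fingers measure 114 mm over their backs; the gripper's body (76 mm by 85 mm) begins 54 mm behind the grasp point. The pads swing forward as they close: fully open they stand 13 mm farther back than shut.
Start: joints at [1.017, 0.286, 1.577, -0, 1.279, -0.15], TCP at [0.265, 0.621, 0.231] pointing down, gripper open.
Joint ranges: [-2.77, 2.77], [-0.9, 2.22], [0.21, 2.48], [-1.53, 4.67], [0.24, 2.81], [-2.84, 2.84]. Speed limits (rad/s): [2.79, 2.79, 3.14, 3.14, 3.14, 3.14].

### API

Orientations are given as a unit quaternion [x, y, z, w].
In Python, from plant import ctrl gives the robot as it stands. The module is installed in compiled form; this text tells all that it offers.
- The arm moves only by the shell command python3 -m pendant 'ROWS' [OPENING] [FORCE]. ROWS is JSON, a list of rows, each an object of numbers: "dx", "dy", "dz": the shift along the tool's x, y, z in cm; "twist": the turn about the tool's z in degrees. A call has 1 to 10 rows; each row is the pose to reach, as a shift and turn from the pose commanded when the call began, along the tool's axes at that moment; what a row does not reach only later rows make up. A row lasts 1/8 s, in which the tool goes at most 62.5 mm and 10.7 degrees, less where a joint would pass 70% of its speed; a pose out of reach is approached as far as the arm can. A call with a gripper value outside its range is refused whole. OPENING is the opening in per cent of the stroke, from 0 (shut) to 100 (fully open), set as the call begins (- or left out, the last holds). The fingers move at their own pace and stop on an object; FORCE is the grip in N (left out, the last holds). Time passes only in rows, so rows that repeat a pose let the fingers close. It gives the time, the measured TCP pose, the force, the opening and the grip force at its end, in the units of the state.
- ctrl.get_state(): the state, without advancing time (a new reading comes with each control period).
- ctrl.read_camera(name): name is "scene" or "top" or "wrist"; returns a dict with "img" (400x640x3 uint8, red, green, blue), "depth" (400x640 float32, m along the optical axis (not along the pixel's ray), 0 where there is no reading), "camera_matrix" (3x3 intrinsics, pixels), "xyz" and "rotation" of the camera in the world; the wrist camera has in their place "tool_from_camera" (4x4, takes a point from camera to tool coordinates, whose origin is the TCP and whose axes are the flange's). Camera axes: x right, y up, looking along -z (the intrinsics and any distortion apply to the point x, -y, -z); pixel columns grow to the right and rows downward; lengths in m; the calibration is good to about 2 mm. A picture is of the moment at which its call begins: read the wrist's pose just before it.
- ctrl.sign_off(): hands the job in; it is judged then, once.
The state is a dict: "time": time; "qpos": joint angles; "dq": joint speeds; "joint_efforts": joint torques, N m; "eef_pos": TCP position; "tcp_rot": TCP orientation; "contact_force": force on the tool from outside, world axes, zero at the start; "wrist_torque": the same for the moment, N m; "opening": opening from 0.0 (shut) to 1.0 (fully open); "finger_force": force on a finger pad.
Only numpy, scipy, OpenCV 4.12 (cv2) and the standard library are available. Lean on these libraries where they do the work, as an engineer would, in place of code of your own. Each camera call takes 0.05 s, during which the arm holds its last target. There are 200 camera calls.

## Working session

There is one attempt and no reset: what is moved stays moved. The work goes in short steps, Python scripts to look and compute and a shell command to move; the robot and the scene stay as the last step left them, time stands still between calls to the robot, and variables do not carry over. Pictures are saved under pics/ and viewed, at most 10 in all, crops included, and the job is handed in when it is done.

```bash
mkdir -p pics; cat > h.py <<'E'
import numpy as np, cv2
from plant import ctrl
from scipy.spatial.transform import Rotation as R
def cam(n):
    s=ctrl.get_state(); c=ctrl.read_camera(n)
    if n=="wrist":
        T=np.eye(4);T[:3,:3]=R.from_quat(s["tcp_rot"]).as_matrix();T[:3,3]=s["eef_pos"];T=T@np.array(c["tool_from_camera"])
        c["xyz"],c["rotation"]=T[:3,3],T[:3,:3]
    c["rotation"]=np.array(c["rotation"]); c["xyz"]=np.array(c["xyz"])
    return c
def cloud(c):
    K=np.array(c["camera_matrix"]);d=c["depth"];v,u=np.mgrid[:400,:640]
    p=np.stack([(u-K[0,2])/K[0,0]*d,-(v-K[1,2])/K[1,1]*d,-d],-1)
    P=p@c["rotation"].T+c["xyz"]; P[d==0]=np.nan
    return P
def save(c,name): cv2.imwrite("pics/"+name+".png",c["img"][:,:,::-1])
E
python3 - <<'E'
from h import *
for n in("top","scene"):
    c=cam(n);save(c,n+"0");np.savez(n+"0.npz",P=cloud(c),img=c["img"]);print(n,c["xyz"],c["rotation"].round(2).tolist())
print(ctrl.get_state())
E
```

```text
Traceback (most recent call last):
  File "h.py", line 14, in cloud
    P=p@c["rotation"].T+c["xyz"]; P[d==0]=np.nan
      ~^~~~~~~~~~~~~~~~
ValueError: matmul: Input operand 1 has a mismatch in its core dimension 0, with gufunc signature (n?,k),(k,m?)->(n?,m?) (size 4 is different from 3)
```

View pics/top0.png

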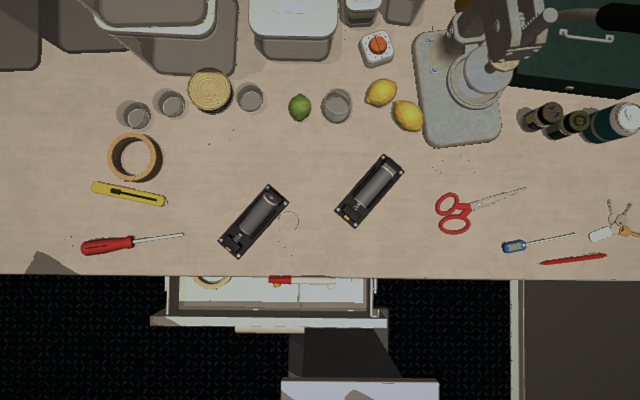

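The top view shows two holders, centred near pixels (254,222) and (370,190). The camera's rotation comes as a quaternion, so I'll fix that.

```bash
sed -i 's/    c\["rotation"\]=np.array(c\["rotation"\]);/    r=np.array(c["rotation"]); c["rotation"]=R.from_quat(r).as_matrix() if r.shape==(4,) else r;/' h.py
python3 - <<'E'
from h import *
for n in("top","scene"):
    c=cam(n);P=cloud(c);np.savez(n+"0.npz",P=P,img=c["img"]);print(n,c["xyz"],c["rotation"].round(2).tolist())
    if n=="scene": save(c,"scene0")
    else:
        I=c["img"]
        cv2.imwrite("pics/topcrop.png",cv2.resize(I[140:270,200:420,::-1],None,fx=3.6,fy=3.6,interpolation=cv2.INTER_CUBIC))
        print(P[240,300],P[222,254],P[190,370])
        # dark pixels raised above table in the region
        m=((I.max(2)<75)&(P[...,2]>0.003)).astype(np.uint8); m[:140]=0;m[265:]=0;m[:,:205]=0;m[:,415:]=0
        n_,l,st,ce=cv2.connectedComponentsWithStats(cv2.morphologyEx(m,cv2.MORPH_CLOSE,np.ones((5,5))))
        for i in range(1,n_):
            if st[i,4]>300: 
                q=P[l==i]; q=q[np.isfinite(q[:,0])]; print(st[i],q.mean(0),cv2.minAreaRect(q[:,:2].astype(np.float32)),np.percentile(q[:,2],[5,50,95,99.5]))
E
```

```text
top [0.46487405 0.10154885 1.021899  ] [[0.02, 1.0, -0.05], [-1.0, 0.02, 0.02], [0.02, 0.05, 1.0]]
[ 0.43085904  0.12398882 -0.00381122] [0.46607031 0.21280951 0.04574847] [ 0.53253105 -0.01308949  0.03922466]
[ 334  154   70   74 1525] [ 0.5285719  -0.008875    0.01800854] ((0.5335041880607605, -0.01460447907447815), (0.05712714046239853, 0.15481092035770416), 49.641178131103516) [0.00505692 0.01017398 0.04041141 0.04335575]
[ 218  184   71   75 1658] [0.46406963 0.21912655 0.02101887] ((0.46770137548446655, 0.2192150503396988), (0.05719953775405884, 0.15466813743114471), 49.31511306762695) [0.00494722 0.01001649 0.05921882 0.06975966]
scene [ 0.10242135 -0.41211707  0.61558614] [[0.78, 0.38, -0.49], [-0.62, 0.5, -0.6], [0.01, 0.77, 0.63]]
```

View pics/topcrop.png

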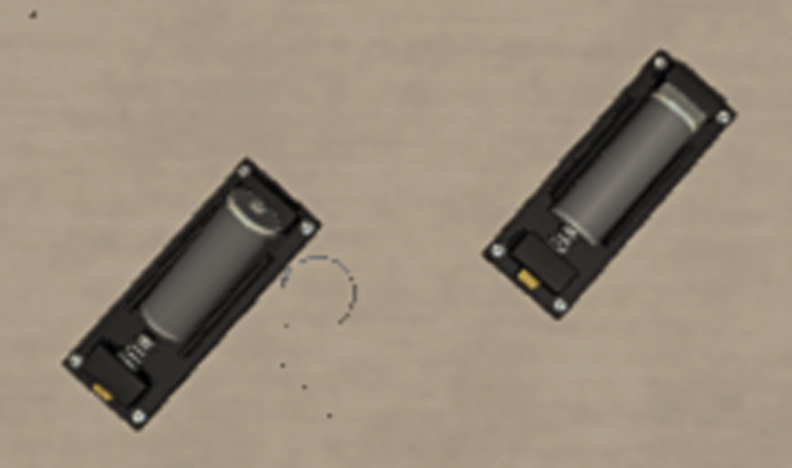

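View pics/scene0.png

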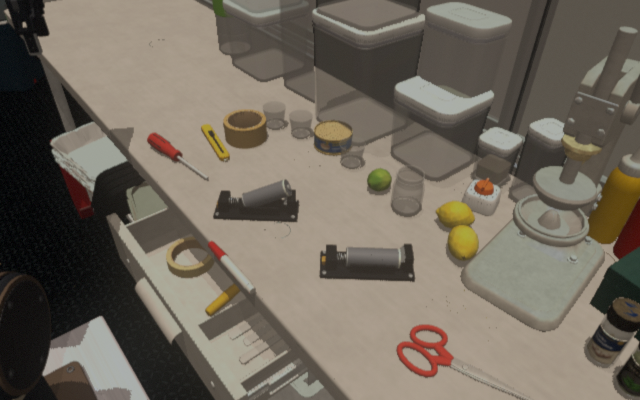

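Holder_a is the left one, at (254,222) in the top view: its cell is tilted, nub end up and to the right. The scene view confirms the tilt at (265,195), while the right-hand cell at (372,257) lies level. Next I'll work out the move that brings the wrist camera over holder_a.

```bash
python3 - <<'E'
from h import *
s=ctrl.get_state();M=R.from_quat(s["tcp_rot"]).as_matrix();print(s["eef_pos"],M.round(3).tolist(),s["contact_force"])
c=cam("wrist");print(np.array(c["tool_from_camera"]).round(3).tolist(),c["camera_matrix"])
a=np.deg2rad(-40.7);hx=np.array([np.cos(a),np.sin(a),0])
print("yaw tool x",np.rad2deg(np.arctan2(M[1,0],M[0,0])), "tool y",np.rad2deg(np.arctan2(M[1,1],M[0,1])))
for z in (0.231,):
    t=np.array([0.4745,0.2133,z]); print((M.T@(t-s["eef_pos"])*100).round(2))
E
```

```text
[0.26491826 0.62028965 0.23025205] [[-0.92, 0.393, -0.001], [0.393, 0.92, -0.002], [0.0, -0.002, -1.0]] [0.69949449 0.73055336 0.44676945]
[[-0.0, 0.962, 0.272, 0.069], [1.0, 0.0, 0.0, 0.0], [0.0, 0.272, -0.962, -0.143], [0.0, 0.0, 0.0, 1.0]] [[349.60184992   0.         318.39755211]
 [  0.         349.60184992 206.26238484]
 [  0.           0.           1.        ]]
yaw tool x 156.86385658721406 tool y 66.86388581418205
[-3.526e+01 -2.919e+01 -3.000e-02]
```

```bash
python3 -m pendant '[{"dx":-5,"dy":-4.5,"twist":3},{"dx":-10,"dy":-9,"twist":6},{"dx":-15,"dy":-13.5,"twist":9},{"dx":-20,"dy":-18,"twist":12},{"dx":-25,"dy":-22.5,"twist":15},{"dx":-30,"dy":-27,"twist":17.5},{"dx":-31.4,"dy":-28,"twist":17.5},{"dx":-31.4,"dy":-28,"twist":17.5},{"dx":-31.4,"dy":-28,"twist":17.5}]' 0
python3 - <<'E'
from h import *
c=cam("wrist");save(c,"w1");np.savez("w1.npz",P=cloud(c),img=c["img"],K=c["camera_matrix"],R=c["rotation"],t=c["xyz"])
print(ctrl.get_state()["time"])
E
```

```text
0.25$[0]: bad value
```

View pics/w1.png

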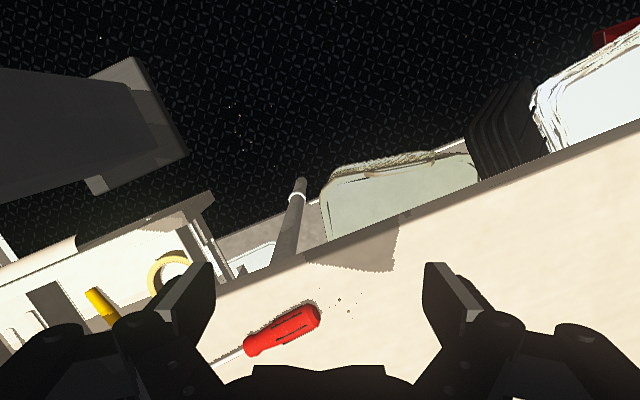

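The move was refused, so this picture is still from the start pose: drawer and screwdriver, with the fingers along the bottom edge. I'll give all four keys in each row.

```bash
python3 -m pendant '[{"dx":-5,"dy":-4.5,"dz":0,"twist":3},{"dx":-10,"dy":-9,"dz":0,"twist":6},{"dx":-15,"dy":-13.5,"dz":0,"twist":9},{"dx":-20,"dy":-18,"dz":0,"twist":12},{"dx":-25,"dy":-22.5,"dz":0,"twist":15},{"dx":-30,"dy":-27,"dz":0,"twist":17.5},{"dx":-31.4,"dy":-28,"dz":0,"twist":17.5},{"dx":-31.4,"dy":-28,"dz":0,"twist":17.5},{"dx":-31.4,"dy":-28,"dz":0,"twist":17.5}]' 0
```

```text
time: 1.38
eef_pos: [0.4437, 0.2402, 0.2313]
tcp_rot: [0.347, 0.938, 0.0, -0.0]
contact_force: [0.1, 0.5, 0.1]
opening: -0.004
finger_force: 0.0
```

```bash
python3 - <<'E'
from h import *
c=cam("wrist");save(c,"w2");np.savez("w2.npz",P=cloud(c),img=c["img"],K=c["camera_matrix"],R=c["rotation"],t=c["xyz"])
s=ctrl.get_state();print(s["time"],R.from_quat(s["tcp_rot"]).as_matrix().round(3).tolist())
E
```

```text
1.425 [[-0.759, 0.651, -0.0], [0.651, 0.759, 0.0], [0.001, 0.0, -1.0]]
```

View pics/w2.png

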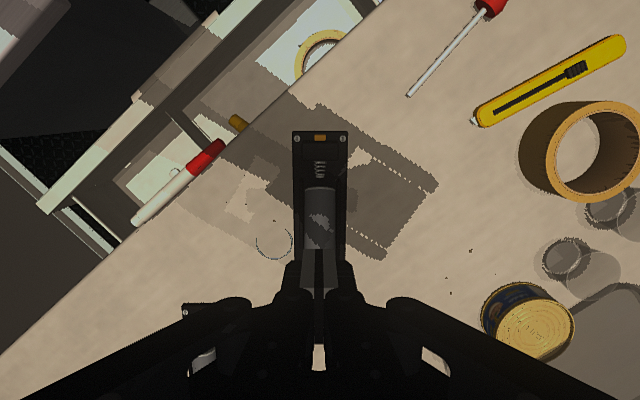

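The wrist view shows holder_a lined up with the tool: spring-end corners at (293,131) and (348,131), cell around (320,215), fingers hiding the nub end. I'll measure the holder's axis and end edge from this cloud.

```bash
python3 - <<'E'
from h import *
a=np.deg2rad(-40.7);H=np.array([[np.cos(a),-np.sin(a),0],[np.sin(a),np.cos(a),0],[0,0,1]]);o=np.array([.4745,.2133,0])
for f in("top0","w2","scene0"):
    D=np.load(f+".npz");P=D["P"];I=D["img"]
    q=(P-o)@H*1000; x,y,z=q[...,0],q[...,1],q[...,2]
    near=(abs(x+9)<100)&(abs(y)<45)
    tab=near&(I.min(2)>110)&(abs(z)<12);z0=np.median(z[tab]); z=z-z0
    print(f,"table z",z0.round(1))
    b=near&(I.max(2)<80)&(z>3)&(z<13)
    for lo in range(-90,70,20):
        k=b&(x>lo)&(x<lo+20)
        if k.sum()>8: print(lo,k.sum(),"y",np.percentile(y[k],[1,99]).round(1),"z",np.median(z[k]).round(1))
    print("x ends",np.percentile(x[b],[.5,99.5]).round(1))
    h=near&(abs(y)<30)&(z>13)
    for lo in range(-80,75,8):
        k=h&(x>lo)&(x<lo+8)
        if k.sum()>3:
            zm=np.percentile(z[k],97);kk=k&(z>zm-4); print("  x",lo+4,"ztop",zm.round(1),"ymid",np.median(y[kk]).round(1),kk.sum())
E
```

```text
top0 table z -0.8
-90 84 y [-28.2  28.4] z 8.0
-70 184 y [-28.4  27.8] z 8.1
-50 194 y [-28.   28.1] z 8.4
-30 70 y [-28.2  28.3] z 8.2
-10 72 y [-28.1  28.4] z 8.5
10 76 y [-28.3  28.2] z 8.5
30 101 y [-28.2  27.8] z 8.2
50 105 y [-28.   28.4] z 7.9
x ends [-85.9  67.9]
  x -76 ztop 36.2 ymid 0.6 45
  x -68 ztop 37.2 ymid 0.6 54
  x -60 ztop 36.4 ymid 2.5 31
  x -52 ztop 33.6 ymid -0.1 6
  x -44 ztop 29.9 ymid -0.1 8
  x -36 ztop 40.3 ymid 4.7 5
  x -28 ztop 41.5 ymid 0.0 30
  x -20 ztop 45.7 ymid 0.3 19
  x -12 ztop 49.0 ymid 1.1 30
  x -4 ztop 52.4 ymid -0.3 28
  x 4 ztop 57.3 ymid 1.5 20
  x 12 ztop 61.6 ymid 0.1 21
  x 20 ztop 64.2 ymid 0.5 35
  x 28 ztop 67.6 ymid -0.0 28
  x 36 ztop 71.8 ymid -0.0 32
  x 44 ztop 74.2 ymid -0.2 31
  x 52 ztop 66.7 ymid 0.1 17
  x 60 ztop 48.7 ymid 4.2 10
w2 table z 0.3
-90 579 y [-27.  30.] z 8.1
-70 519 y [-27.3  30.3] z 8.2
-50 898 y [-26.6  29.7] z 8.3
-30 311 y [-27.2  30.3] z 8.1
-10 220 y [-27.4  29.7] z 8.2
10 203 y [-26.8  30.1] z 8.0
30 228 y [-27.2  30.2] z 8.1
50 93 y [-27.4  29.5] z 8.0
x ends [-86.7  55.4]
  x -76 ztop 35.6 ymid 1.
[... 556 characters left out ...]
 y [-28.4 -17.1] z 8.1
-10 94 y [-28.3  14.2] z 8.0
10 129 y [-29.   21.1] z 8.2
30 167 y [-28.2  22.7] z 8.3
50 93 y [-28.9  23.5] z 7.9
x ends [-84.7  67.6]
  x -76 ztop 35.8 ymid -0.3 39
  x -68 ztop 36.0 ymid -2.0 54
  x -60 ztop 35.9 ymid -0.4 30
  x -52 ztop 29.3 ymid 2.5 6
  x -44 ztop 29.6 ymid -0.8 7
  x -36 ztop 37.6 ymid 0.3 8
  x -28 ztop 40.9 ymid -1.7 23
  x -20 ztop 44.3 ymid -1.2 22
  x -12 ztop 48.3 ymid -1.2 26
  x -4 ztop 51.5 ymid -1.5 27
  x 4 ztop 55.8 ymid -0.4 24
  x 12 ztop 59.0 ymid -2.5 27
  x 20 ztop 62.8 ymid -1.5 22
  x 28 ztop 66.8 ymid -1.9 24
  x 36 ztop 71.8 ymid -0.9 21
  x 44 ztop 73.6 ymid -0.6 22
  x 52 ztop 65.4 ymid -1.0 23
  x 60 ztop 47.1 ymid 0.3 11
```

The clouds agree with the given sizes: plate top 8 mm, cell top 74 mm, yaw right, and all positions within about 1.5 mm. Next I move past the nub end and descend there with shut fingers, TCP at z=46 mm and holder x≈77 mm.

```bash
python3 -m pendant '[{"dx":-6,"dy":0,"dz":0,"twist":0},{"dx":-11.8,"dy":0,"dz":0,"twist":0},{"dx":-11.8,"dy":0,"dz":5,"twist":0},{"dx":-11.8,"dy":0,"dz":10,"twist":0},{"dx":-11.8,"dy":0,"dz":15,"twist":0},{"dx":-11.8,"dy":0,"dz":18.5,"twist":0},{"dx":-11.8,"dy":0,"dz":18.5,"twist":0},{"dx":-11.8,"dy":0,"dz":18.5,"twist":0}]'
python3 - <<'E'
from h import *
c=cam("scene");cv2.imwrite("pics/s2.png",cv2.resize(c["img"][130:250,180:330,::-1],None,fx=4,fy=4,interpolation=cv2.INTER_CUBIC))
E
```

```text
time: 2.42
eef_pos: [0.5342, 0.1641, 0.0478]
tcp_rot: [0.346, 0.938, 0.0, 0.001]
contact_force: [0.7, 0.5, 0.6]
opening: -0.004
finger_force: 0.0
```

View pics/s2.png

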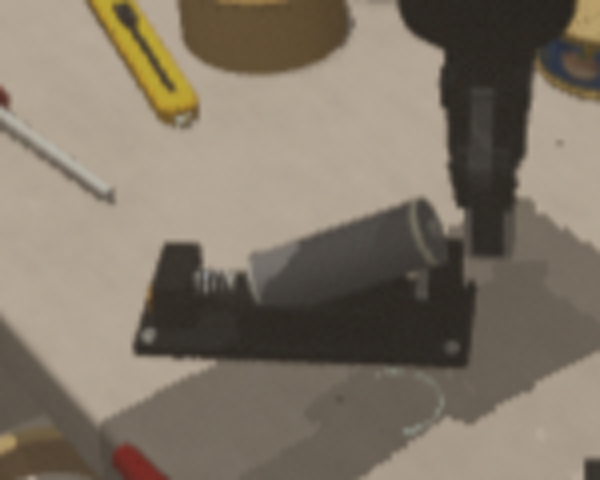

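The finger stands just beyond the nub end (490,230 in the crop), clear of the end wall. I'll push in small steps and watch the force.

```bash
python3 -m pendant '[{"dx":0.3,"dy":0,"dz":0,"twist":0},{"dx":0.6,"dy":0,"dz":0,"twist":0},{"dx":0.8,"dy":0,"dz":0,"twist":0},{"dx":1.0,"dy":0,"dz":0,"twist":0},{"dx":1.1,"dy":0,"dz":0,"twist":0},{"dx":1.2,"dy":0,"dz":0,"twist":0}]'
python3 -m pendant '[{"dx":0.1,"dy":0,"dz":0,"twist":0},{"dx":0.2,"dy":0,"dz":0,"twist":0},{"dx":0.3,"dy":0,"dz":0,"twist":0},{"dx":0.4,"dy":0,"dz":0,"twist":0},{"dx":0.4,"dy":0,"dz":0,"twist":0}]'
```

```text
time: 3.22
eef_pos: [0.5244, 0.1708, 0.0463]
tcp_rot: [0.347, 0.938, -0.0, 0.0]
contact_force: [0.5, -0.7, -0.2]
opening: -0.004
finger_force: 0.3
time: 3.85
eef_pos: [0.5212, 0.1735, 0.0463]
tcp_rot: [0.347, 0.938, -0.0, -0.0]
contact_force: [0.9, 0.5, 0.1]
opening: -0.001
finger_force: 0.1
```

```bash
cat > m.py <<'E'
from h import *
import sys
a=np.deg2rad(-40.7);H=np.array([[np.cos(a),-np.sin(a),0],[np.sin(a),np.cos(a),0],[0,0,1]]);o=np.array([.4745,.2133,0])
s=ctrl.get_state();print("tcp",((s["eef_pos"]-o)@H*1000).round(1),"F",(np.array(s["contact_force"])@H).round(1),s["time"])
c=cam("scene");q=(cloud(c)-o)@H*1000;x,y,z=q[...,0],q[...,1],q[...,2]-1.1
for lo in range(-48,72,8):
    k=(x>lo)&(x<lo+8)&(abs(y)<20)&(z>13)&(z<100)
    if k.sum()>3: print(lo+4,np.percentile(z[k],97).round(1),end="; ")
if len(sys.argv)>1: cv2.imwrite("pics/%s.png"%sys.argv[1],cv2.resize(c["img"][130:250,180:330,::-1],None,fx=5,fy=5,interpolation=cv2.INTER_CUBIC))
E
python3 m.py s3
```

```text
tcp [61.3  0.3 46.3] F [0.3 1.  0.1] 3.85
-44 37.6; -36 40.0; -28 44.0; -20 46.8; -12 50.2; -4 54.2; 4 57.2; 12 60.2; 20 63.2; 28 67.4; 36 71.3; 44 67.7; 52 74.3; 60 76.4; 68 78.4;
```

View pics/s3.png

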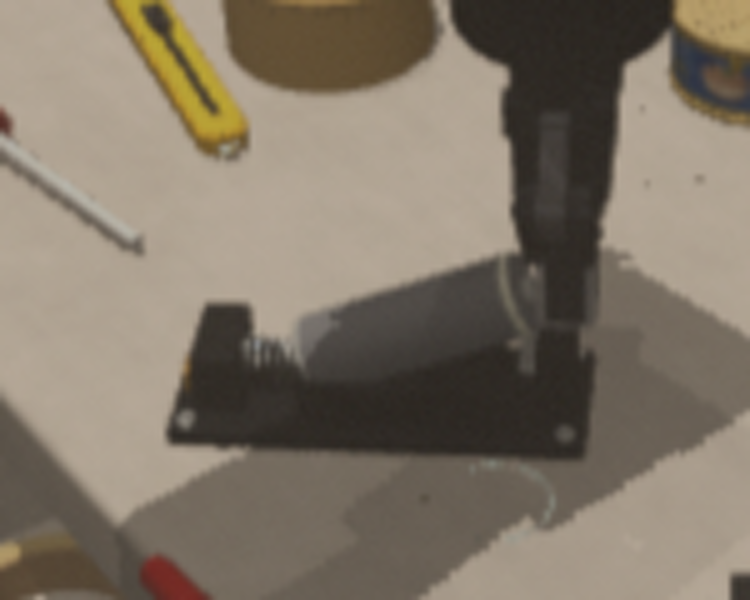

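The cell has slid back about 8 mm with the finger on its end face (545,300), and the minus end is close to the spring (295,345). I'll keep pushing.

```bash
python3 -m pendant '[{"dx":0.1,"dy":0,"dz":0,"twist":0},{"dx":0.2,"dy":0,"dz":0,"twist":0},{"dx":0.2,"dy":0,"dz":0,"twist":0}]'; python3 m.py; echo
python3 -m pendant '[{"dx":0.1,"dy":0,"dz":0,"twist":0},{"dx":0.2,"dy":0,"dz":0,"twist":0},{"dx":0.2,"dy":0,"dz":0,"twist":0}]';python3 m.py s4
```

```text
time: 4.28
eef_pos: [0.5196, 0.1749, 0.0463]
tcp_rot: [0.347, 0.938, -0.0, -0.0]
contact_force: [-0.8, 0.7, 0.7]
opening: -0.003
finger_force: 0.0
tcp [59.3  0.3 46.3] F [-1.1 -0.   0.7] 4.275
-44 40.1; -36 41.9; -28 44.9; -20 47.7; -12 50.3; -4 52.9; 4 55.8; 12 58.1; 20 60.8; 28 63.4; 36 65.6; 44 56.1; 52 75.1; 60 76.6; 68 97.0; 
time: 4.7
eef_pos: [0.5182, 0.1761, 0.0463]
tcp_rot: [0.347, 0.938, -0.0, -0.0]
contact_force: [0.4, -0.8, 0.3]
opening: 0.004
finger_force: 0.0
tcp [57.3  0.3 46.3] F [ 0.9 -0.4  0.3] 4.7
-44 40.7; -36 43.4; -28 45.6; -20 47.4; -12 50.8; -4 53.2; 4 55.5; 12 58.3; 20 61.1; 28 63.6; 36 64.7; 44 69.9; 52 76.7; 60 76.2; 68 96.5;
```

View pics/s4.png

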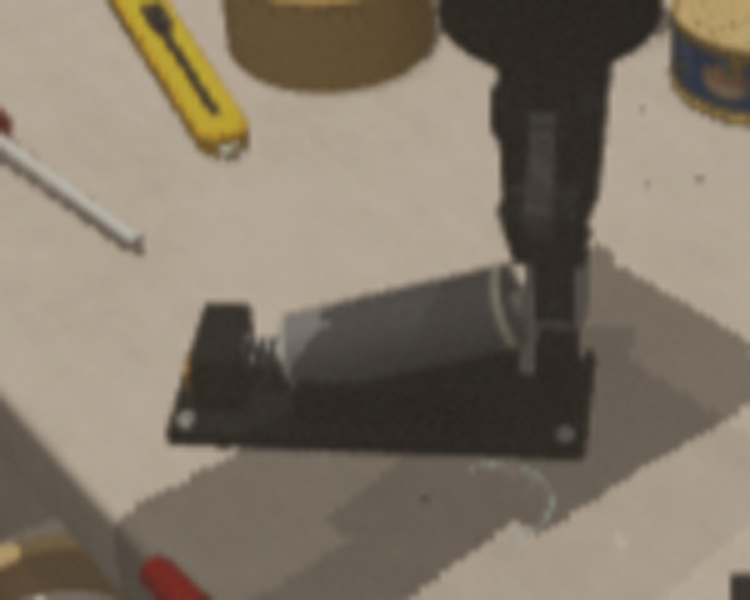

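The tilt is down to about 0.31 rad, which puts the lower edge on the bevel, and the minus end now bears on the spring (about 3 mm of travel by geometry). I'll back off, rise over the nub end and check that the cell stays.

```bash
python3 -m pendant '[{"dx":-0.3,"dy":0,"dz":0,"twist":0},{"dx":-0.9,"dy":0,"dz":0,"twist":0},{"dx":-1.8,"dy":0,"dz":0,"twist":0},{"dx":-2.2,"dy":0,"dz":-4,"twist":0},{"dx":-1,"dy":0,"dz":-7,"twist":0},{"dx":2.4,"dy":0,"dz":-7,"twist":0},{"dx":2.4,"dy":0,"dz":-5,"twist":0},{"dx":2.4,"dy":0,"dz":-4,"twist":0},{"dx":2.4,"dy":0,"dz":-4,"twist":0}]'; python3 m.py s5
```

```text
time: 5.88
eef_pos: [0.4997, 0.1911, 0.0853]
tcp_rot: [0.348, 0.938, -0.001, -0.001]
contact_force: [0.8, -0.2, -0.6]
opening: 0.002
finger_force: 0.0
tcp [33.6 -0.4 85.3] F [ 0.7  0.4 -0.6] 5.875
-44 40.5; -36 42.8; -28 45.0; -20 47.9; -12 50.0; -4 52.9; 4 55.4; 12 58.2; 20 89.1; 28 98.6; 36 98.1; 44 98.3; 52 43.5; 60 43.4;
```

View pics/s5.png

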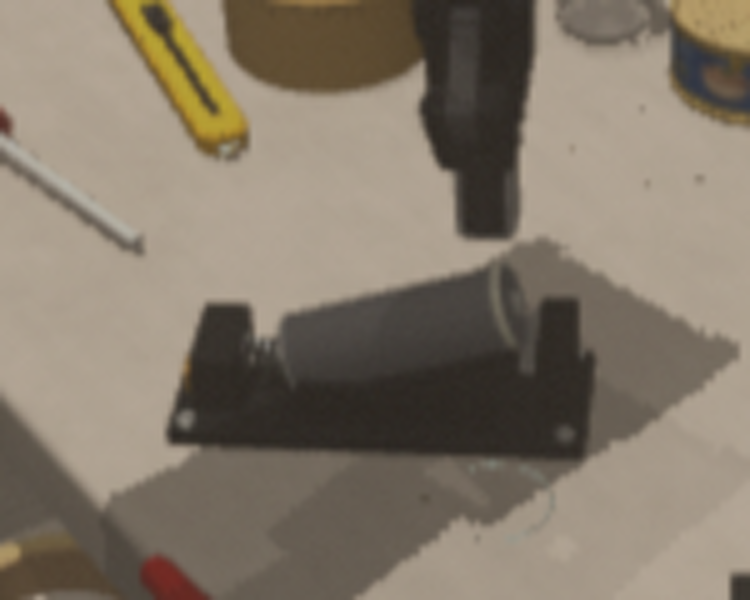

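The cell stays on the bevel with the fingers above its nub end (490,230). Now I press down in steps.

```bash
python3 -m pendant '[{"dx":0,"dy":0,"dz":0.8,"twist":0},{"dx":0,"dy":0,"dz":1.6,"twist":0},{"dx":0,"dy":0,"dz":1.9,"twist":0},{"dx":0,"dy":0,"dz":2.1,"twist":0},{"dx":0,"dy":0,"dz":2.3,"twist":0},{"dx":0,"dy":0,"dz":2.3,"twist":0}]'
python3 -m pendant '[{"dx":0,"dy":0,"dz":0.2,"twist":0},{"dx":0,"dy":0,"dz":0.4,"twist":0},{"dx":0,"dy":0,"dz":0.4,"twist":0}]'; python3 m.py
```

```text
time: 6.68
eef_pos: [0.5003, 0.1919, 0.0636]
tcp_rot: [0.347, 0.938, 0.0, 0.0]
contact_force: [-0.6, 1.0, 1.0]
opening: 0.0
finger_force: 0.7
time: 7.05
eef_pos: [0.4996, 0.1914, 0.0586]
tcp_rot: [0.347, 0.938, -0.0, -0.0]
contact_force: [-0.9, 0.4, 0.5]
opening: 0.003
finger_force: 0.0
tcp [33.3 -0.2 58.6] F [-1.  -0.3  0.5] 7.05
-44 40.9; -36 41.4; -28 43.4; -20 45.0; -12 46.4; -4 48.1; 4 48.7; 12 50.2; 20 81.7; 28 89.6; 36 89.9; 44 87.3; 52 42.9; 60 43.7;
```

```bash
python3 -m pendant '[{"dx":0,"dy":0,"dz":0.2,"twist":0},{"dx":0,"dy":0,"dz":0.4,"twist":0},{"dx":0,"dy":0,"dz":0.4,"twist":0}]'
python3 -m pendant '[{"dx":0,"dy":0,"dz":0.2,"twist":0},{"dx":0,"dy":0,"dz":0.4,"twist":0},{"dx":0,"dy":0,"dz":0.4,"twist":0}]'; python3 m.py
```

```text
time: 7.48
eef_pos: [0.4999, 0.1916, 0.055]
tcp_rot: [0.347, 0.938, -0.0, -0.0]
contact_force: [0.2, -0.1, 0.3]
opening: 0.0
finger_force: 0.0
time: 7.85
eef_pos: [0.5, 0.1916, 0.0511]
tcp_rot: [0.347, 0.938, -0.0, 0.0]
contact_force: [-0.0, -0.0, -0.1]
opening: 0.0
finger_force: 0.0
tcp [33.5  0.2 51.1] F [ 0.  -0.  -0.1] 7.85
-44 39.9; -36 40.5; -28 40.5; -20 40.7; -12 41.1; -4 40.9; 4 40.1; 12 41.1; 20 73.9; 28 82.7; 36 82.2; 44 97.6; 52 43.1; 60 43.1;
```

The cell already reads level, with its top at about 40.5 mm. I'll press lightly on it to make sure, then back off and inspect.

```bash
python3 -m pendant '[{"dx":0,"dy":0,"dz":0.4,"twist":0},{"dx":0,"dy":0,"dz":0.8,"twist":0},{"dx":0,"dy":0,"dz":1.0,"twist":0},{"dx":0,"dy":0,"dz":1.05,"twist":0},{"dx":0,"dy":0,"dz":1.1,"twist":0},{"dx":0,"dy":0,"dz":1.1,"twist":0}]'
python3 -m pendant '[{"dx":0,"dy":0,"dz":0.05,"twist":0},{"dx":0,"dy":0,"dz":0.05,"twist":0}]'
```

```text
time: 8.65
eef_pos: [0.5002, 0.1917, 0.0404]
tcp_rot: [0.347, 0.938, 0.0, 0.0]
contact_force: [-1.0, 0.2, 0.1]
opening: -0.004
finger_force: 0.0
time: 8.9
eef_pos: [0.5002, 0.1917, 0.0401]
tcp_rot: [0.347, 0.938, 0.0, 0.0]
contact_force: [-0.6, -0.4, 2.0]
opening: -0.005
finger_force: 0.4
```

```bash
python3 -m pendant '[{"dx":0,"dy":0,"dz":0.05,"twist":0},{"dx":0,"dy":0,"dz":0.1,"twist":0},{"dx":0,"dy":0,"dz":0.1,"twist":0}]'
python3 -m pendant '[{"dx":0,"dy":0,"dz":-2,"twist":0},{"dx":0,"dy":0,"dz":-7,"twist":0},{"dx":3,"dy":0,"dz":-12,"twist":0},{"dx":8,"dy":0,"dz":-15,"twist":0},{"dx":12,"dy":6,"dz":-15,"twist":0},{"dx":14,"dy":12,"dz":-15,"twist":0},{"dx":14,"dy":14,"dz":-15,"twist":0},{"dx":14,"dy":14,"dz":-15,"twist":0}]'
python3 - <<'E'
from h import *
a=np.deg2rad(-40.7);H=np.array([[np.cos(a),-np.sin(a),0],[np.sin(a),np.cos(a),0],[0,0,1]])
A=[]
for n,z0 in(("scene",1.1),("top",-.8)):
    c=cam(n);P=cloud(c)
    for o in([.4745,.2133,0],[.5404,-.0205,0]):
        q=(P-np.array(o))@H*1000;x,y,z=q[...,0],q[...,1],q[...,2]-z0
        print(n,[(lo+4,float(np.percentile(z[k],97).round(1))) for lo in range(-48,72,8) if (k:=(x>lo)&(x<lo+8)&(abs(y)<20)&(z>13)&(z<100)).sum()>3])
    I=c["img"][:,:,::-1]; A.append(cv2.resize(I[170:290,200:430] if n=="scene" else I[140:260,200:430],None,fx=3.4,fy=2.45*1.0,interpolation=cv2.INTER_CUBIC))
cv2.imwrite("pics/end.png",np.vstack(A))
E
```

```text
time: 9.28
eef_pos: [0.5006, 0.192, 0.0399]
tcp_rot: [0.347, 0.938, 0.0, 0.0]
contact_force: [-2.0, 1.2, 5.9]
opening: -0.0
finger_force: 3.1
time: 10.28
eef_pos: [0.4851, 0.3903, 0.1881]
tcp_rot: [0.346, 0.938, -0.0, -0.0]
contact_force: [0.7, -1.3, -0.7]
opening: 0.001
finger_force: 0.0
scene [(-44, 41.0), (-36, 40.7), (-28, 40.9), (-20, 41.0), (-12, 40.3), (-4, 41.3), (4, 40.2), (12, 40.9), (20, 40.6), (28, 40.7), (36, 41.2), (44, 41.0), (52, 43.0), (60, 43.2)]
scene [(-44, 40.1), (-36, 40.9), (-28, 40.0), (-20, 40.7), (-12, 40.1), (-4, 40.9), (4, 40.5), (12, 41.2), (20, 40.4), (28, 40.4), (36, 40.8), (44, 41.1), (52, 43.1), (60, 43.0)]
top [(-44, 41.4), (-36, 41.3), (-28, 41.7), (-20, 42.2), (-12, 41.4), (-4, 42.1), (4, 42.3), (12, 41.6), (20, 42.0), (28, 41.8), (36, 41.9), (44, 41.3), (52, 44.0), (60, 44.8)]
top [(-44, 41.6), (-36, 41.0), (-28, 42.0), (-20, 40.7), (-12, 41.9), (-4, 42.4), (4, 42.9), (12, 42.5), (20, 40.9), (28, 41.6), (36, 41.4), (44, 41.2), (52, 44.9), (60, 44.3)]
```

View pics/end.png

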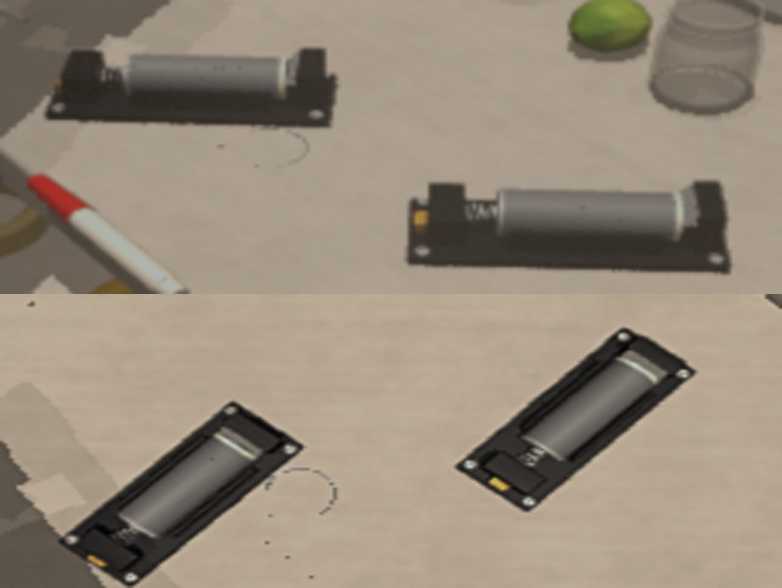

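Both cells look level and both nub ends meet their walls. Holder_a's spring gap looks slightly shorter than holder_b's, though, so I'll compare the cells' axial positions in numbers.

```bash
python3 - <<'E'
from h import *
from scipy.ndimage import map_coordinates
a=np.deg2rad(-40.7);hx=np.array([np.cos(a),np.sin(a),0]);hy=np.array([-np.sin(a),np.cos(a),0])
# b origin from holder-b rect centre (yaw 49.64 -> -40.36)
for n in("top","scene"):
    c=cam(n);g=c["img"].mean(2);K=np.array(c["camera_matrix"])
    for nm,o,aa in(("a",[.4745,.2133,0],-40.7),("b",[.5335+.009*.762,-.0146-.009*.648,0],-40.36)):
        aa=np.deg2rad(aa);hx=np.array([np.cos(aa),np.sin(aa),0]);hy=np.array([-np.sin(aa),np.cos(aa),0])
        def prof(xs,ys,z):
            X=np.array(o)+xs[:,None,None]*hx+ys[None,:,None]*hy+np.array([0,0,z])
            p=(X-c["xyz"])@c["rotation"]; u=K[0,0]*p[...,0]/-p[...,2]+K[0,2]; v=K[1,1]*-p[...,1]/-p[...,2]+K[1,2]
            return map_coordinates(g,[v,u],order=1).mean(1)
        xs=np.arange(-95,80,1.)/1000
        pc=prof(xs,np.linspace(-.005,.005,7),.039); pe=prof(xs,np.linspace(-.012,.012,7)+0,.008)
        print(n,nm,"cell -52..-36",pc[43:60].astype(int),"36..52",pc[131:148].astype(int),"| plate ends: -x",xs[:20][np.argmax(-np.diff(pe[:21]))]*1e3,"+x",xs[155:][np.argmax(np.diff(pe[155:]))]*1e3)
E
```

```text
top a cell -52..-36 [ 61  65  64  64  69  73  84 104 129 144 142 130 121 117 117 117 118] 36..52 [110 109 111 121 143 167 174 154 121 102 102 108 111 105  86  63  49] | plate ends: -x -88.0 +x 68.0
top b cell -52..-36 [ 91  75  68  82  98 105 101  99 115 140 146 134 122 116 115 115 116] 36..52 [111 110 110 115 130 155 175 175 152 127 112 109 109 108  96  75  57] | plate ends: -x -88.0 +x 70.0
scene a cell -52..-36 [153 154 154 154 154 154 153 151 147 139 128 121 116 114 116 117 117] 36..52 [117 119 123 135 150 158 157 130 106 106 109 110 105  92  75  60  54] | plate ends: -x -87.0 +x 69.0
scene b cell -52..-36 [127 126 126 126 126 124 120 112 123 145 134 124 119 117 117 117 116] 36..52 [115 115 117 122 133 153 165 156 138 120 115 113 112 106  97  77  60] | plate ends: -x -88.0 +x 68.0
```

Ring-to-wall distance agrees between the two cells within 0.5 mm in both views, so the loose cell is seated like the other. The arm is clear.

```bash
python3 -c "
from plant import ctrl
print(ctrl.sign_off())"
```

```text
the job is handed in; nothing more can be done
None
```

The loose cell was pushed onto the spring contact and pressed down until it lay level in holder_a; its end sits as far from the end wall as the other cell's (within 0.5 mm). The other cell was not touched, and the job was handed in at about 10 s with the arm clear.

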